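# Lever the snap lid of a seed tub loose with the lid key

### The arm

A 6-joint arm with a two-finger parallel gripper is mounted at the origin on a cart in front of the work surface, level with it; the furniture and walls round the work are solid. World frame = base frame: x ahead of the robot, y to its left, z up, the work surface at z = 0. Lengths are in m, angles in rad, forces in N, time in s.
With the tool pointing down it reaches from about 0.3 to 0.75 m from the base axis. Payload 8.5 kg.
Tool frame: the origin (TCP) lies midway between the tips of the shut fingers; the grasp point (between the pads) lies 19 mm behind it (arm.grip_depth is the x of the grasp point in the tool frame, in m); x points along the fingers, y is the direction in which the jaws open and shut, and the axes are right-handed (so a half turn about x gives the same grasp; the last joint's range is limited). The gripper opens to 88 mm and grips with 3 to 60 N. Pads are 18 mm wide; open, the fingers measure 123 mm over their backs; the gripper's body (75 mm by 187 mm) begins 45 mm behind the grasp point.
Start: joints at [0.965, 0.381, 1.297, -0, 1.464, -0.215], TCP at [0.21, 0.509, 0.239] pointing down, gripper open.
Joint ranges: [-3.11, 3.11], [-0.89, 2.33], [0.22, 2.48], [-1.42, 4.56], [0.17, 2.85], [-2.88, 2.88]. Speed limits (rad/s): [2.39, 2.39, 3.14, 3.14, 3.14, 3.14].

### API

Orientations are given as a rotation vector (axis times angle).
In Python, from station import monitor, eyes, workorder, arm gives the robot as it stands. The module is installed in compiled form; this text tells all that it offers.
- The arm moves only by the tool apply_moves, never from a script. Its argument "deltas" is one flat list of numbers, 7 for each row, row after row: the shift along the tool's x, y, z in mm, then the turn, a rotation vector about the tool's x, y, z in degrees, then the finger opening in mm, from 0 to 88.1. A call has 1 to 5 rows; each row shifts and turns the commanded pose from where the row before left it, along the tool's axes as they then stand; what a row does not reach is not made up. A row lasts 1/10 s, in which the tool goes at most 50 mm and 8.59 degrees, less where a joint would pass 70% of its speed; a pose out of reach is approached as far as the arm can. A call is refused whole if a number of a shift passes 50 or a number of a turn 8.59, either way. A call with a gripper value outside its range is refused whole. The fingers move at their own pace and stop on an object; "force" is the grip in N (left out, the last holds). Time passes only in rows, so rows that do not move let the fingers close. It gives the time, the measured TCP pose, the force and the opening at its end, in the units of the state.
- monitor.observe(): the state, without advancing time (a new reading comes with each control period).
- eyes.get_image(name): name is "side" or "top" or "wrist"; returns a dict with "pixels" (420x560x3 uint8, red, green, blue), "range_z" (420x560 float32, m along the optical axis (not along the pixel's ray), 0 where there is no reading), "camera_matrix" (3x3 intrinsics, pixels), "R" (3x3) and "t" (3): a world point X has camera coordinates R X + t; the wrist camera has in their place "hand_eye" (4x4, takes a point from camera to tool coordinates, whose origin is the TCP and whose axes are the tool frame's). Camera axes: x right, y down, z forward; pixel columns grow to the right and rows downward; lengths in m; the calibration is good to about 2 mm. A picture is of the moment at which its call begins: read the wrist's pose just before it.
- workorder.job_done(): hands the job in, once; it reports no verdict.
The state is a dict: "clock": time; "qpos": joint angles; "dq": joint speeds; "joint_torque": joint torques, N m; "ee_pos": TCP position; "tcp_rot": TCP orientation; "contact_force": force on the tool from outside, world axes, zero at the start; "wrist_torque": the same for the moment, N m; "width": finger opening in m.
Only numpy, scipy, OpenCV 4.12 (cv2) and the standard library are available. Lean on these libraries where they do the work, as an engineer would, in place of code of your own. Each camera call takes 0.05 s, during which the arm holds its last target.

### The job

The lid of the green seed tub is snapped shut too tightly for fingers. Take the orange lid key, slide its blade well into the notch under the lid's front edge and lever the lid up until its front edge springs over the black catch and stays propped up on it, with the back edge still in place. Then lay the key flat on the worktop, clear of the tub, and leave everything else alone.

Things in the scene. Friction and masses are not known exactly. Their poses are not given: they have to be found in the camera images.
- tub: Green seed tub fixed to the worktop, 120 (x) x 150 (y) x 103 mm high, hollow, walls 6 mm; origin at the centre of its underside, z up. Its front faces its own -x, outer front face at x = -60 mm, with a notch 64 mm wide (y -32 to +32 mm) and a yellow sill. Two rear hooks hold the lid's back edge down.
- notch (a point): Middle of the notch's sill at the outer front face: the fulcrum for the key. Sill 82 mm above the worktop, closed lid's underside 92 mm: the slot is 10 mm high, 64 mm wide, with over 90 mm of free depth behind it. Axes as the tub's: the blade goes in along +x.
- lid_front (a point): Middle of the lid's lower front edge. Height 92 mm when shut. Lifting it takes about 10 N; past the catch it stays propped on it at 104 to 107 mm. With the blade 45 mm in past the sill this takes tilting the key about 20 degrees (handle end down) over the sill; 25 degrees is harmless.
- key_grip (a point): Centre of the orange handle of the loose lid key (0.12 kg). Handle 94 (x) x 22 (y) x 24 mm (z), lying flat on the worktop at the start, so this point is then 12 mm up. +x runs to the blade tip, z up. Flat steel blade, 4 mm thick, 24 mm wide, at the height of the handle's centre, from x = 47 to 127 mm (last 10 mm: 3 thick, 20 wide).
- key: The lid key as a whole; its origin is under the handle's centre, 12 mm below point key_grip; same axes.
- lid: White loose lid of slick plastic, 115.5 x 136 x 4 mm, 0.15 kg, yellow strip at the front edge, lying between the tub's side walls, with two 8 mm ribs under it just behind the front wall at y = +-39 to +-61 mm; axes as the tub's; origin at the centre of its underside, 58 mm behind point lid_front.
- dibber: Bystander: wooden dibber lying down, 134 x 26 x 26 mm, origin at the centre of its underside. Leave alone.
- tumbler: Bystander: clear drinking tumbler, 81 mm wide, 92 mm high, origin at the centre of its foot. Leave alone.
- timer: Bystander: red and white kitchen timer, 66 mm wide, 43 mm high, origin at the centre of its foot. Leave alone.
- catch: Black sprung bar along the tub's front, moving 8 mm outward (-x). Origin and axes as the tub's. It reaches out to x = -71.5 mm, crosses under the notch at heights 31 to 41 mm; two arms rise at y = +-43 to +-59 mm to round noses (11 mm thick, centre height 101 mm) overhanging the lid's front edge by 3 mm. Lid past them, they snap back under it.

How it is judged:
On the way, in this order (a step that is already met when the one before it is completed fails the run):
1. the key pushes up the lid's front edge against the catch, fingers off the lid (z of lid_front in the frame of tub between 0.0927 and 0.1 m and contact force between key and lid above 1.5 N and contact force between the fingers and lid below 0.5 N), for 0.03 s.
2. the lid's front edge is up past the catch, fingers off the lid (z of lid_front in the frame of tub above 0.102 m and contact force between the fingers and lid below 0.5 N), for 0.1 s.
At the end, for the whole second after the job is handed in: The lid's front lower edge rests on the catch, 101 to 115 mm above the tub's foot and within 8 mm of its place front to back, lid tilt under 0.25 rad. The key lies flat on the worktop (handle centre 5 to 20 mm up, within 0.17 rad of level), not touching the tub. Lid and key at rest (z of lid_front in the frame of tub between 0.101 and 0.115 m and x of lid_front in the frame of tub between -0.07 and -0.054 m and angle between lid_front's own z axis and vertical below 0.25 rad and height (world z) of key_grip between 0.005 and 0.02 m and angle between key_grip's own x axis and vertical above 1.4 rad and contact force between key and tub below 0.1 N and linear speed of each of key, lid below 0.03 m/s).
It fails at once if the lid is pushed or pulled with the fingers (over 5 N) (contact force between the fingers and lid above 5 N).
It fails at once if a bystander is moved by more than 30 mm (distance of any of dibber, tumbler, timer from where it was at the start of the episode above 0.03 m).
It also fails if it takes over 51 s, if anything falls off the work surface, if the arm or the gripper's body presses on something with over 40 N, if the wrist force passes 120 N, or if a joint passes its speed limit or range.

## Working session

There is one attempt and no reset: what is moved stays moved. The work goes in short steps, Python scripts to look and compute and a tool call to move; the robot and the scene stay as the last step left them, time stands still between calls to the robot, and variables do not carry over. Pictures are saved under pics/ and viewed, and the job is handed in when it is done.

Besides the shell and the picture viewer there is one more tool, called after ">>>" as a command line: name --argument value ..., lists and objects as JSON in quotes. apply_moves: Moves the arm, as the interface text tells. Its arguments: {"type":"object","properties":{"deltas":{"type":"array","items":{"type":"number"}},"force":{"type":"number"}},"required":["deltas"]}

```bash
mkdir -p pics; cat > h.py <<'E'
import numpy as np,cv2
from scipy.spatial.transform import Rotation as Ro
from station import monitor,eyes,workorder,arm
def cam(n):
    s=monitor.observe(); d=eyes.get_image(n)
    if n=='wrist':
        T=np.eye(4);T[:3,:3]=Ro.from_rotvec(s['tcp_rot']).as_matrix();T[:3,3]=s['ee_pos']
        M=T@np.array(d['hand_eye']); d['C2W']=M
    else:
        M=np.eye(4);M[:3,:3]=np.array(d['R']).T;M[:3,3]=-np.array(d['R']).T@np.array(d['t']); d['C2W']=M
    return d
def cloud(d):
    K=np.array(d['camera_matrix']);z=d['range_z'];v,u=np.mgrid[:z.shape[0],:z.shape[1]]
    P=np.stack([(u-K[0,2])/K[0,0]*z,(v-K[1,2])/K[1,1]*z,z],-1)
    W=P@d['C2W'][:3,:3].T+d['C2W'][:3,3]; W[z==0]=np.nan
    return W
def save(d,name): cv2.imwrite('pics/'+name,d['pixels'][:,:,::-1])
E
python3 - <<'E'
from h import *
s=monitor.observe(); print(s['clock'],s['ee_pos'],s['tcp_rot'],s['width'],arm.grip_depth)
for n in('top','side','wrist'):
    d=cam(n);save(d,n+'0.png');np.savez('/tmp/'+n+'0.npz',pix=d['pixels'],W=cloud(d),C=d['C2W'],K=d['camera_matrix']);print(n,np.round(d['C2W'],3).tolist())
E
```

```text
0.0 [0.20935099 0.50829071 0.23814762] [ 0.30554678  1.54955652 -0.3076478 ] 0.08826895524890697 -0.0187
top [[-0.019, -0.995, 0.097, 0.497], [-1.0, 0.019, 0.002, 0.052], [-0.004, -0.097, -0.995, 0.949], [0.0, 0.0, 0.0, 1.0]]
side [[0.974, -0.095, 0.208, 0.362], [-0.228, -0.369, 0.901, -0.859], [-0.009, -0.925, -0.381, 0.47], [0.0, 0.0, 0.0, 1.0]]
wrist [[0.381, 0.881, 0.28, 0.137], [0.925, -0.362, -0.116, 0.539], [-0.001, 0.303, -0.953, 0.385], [0.0, 0.0, 0.0, 1.0]]
```

View pics/top0.png

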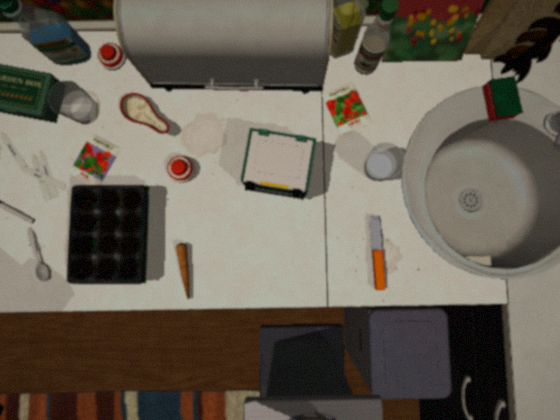

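View pics/side0.png

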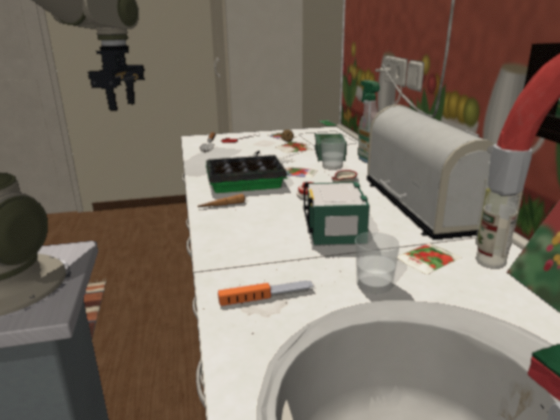

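View pics/wrist0.png

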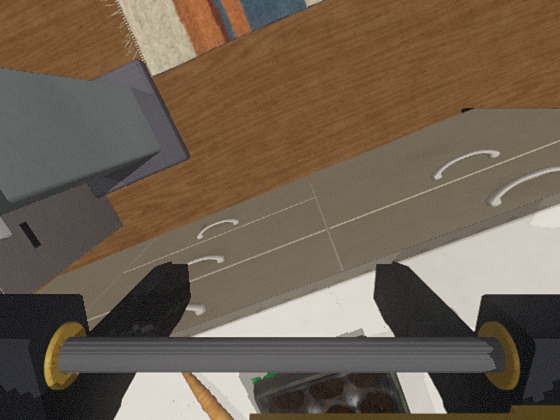

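The top view shows the tub at about (278,162) with its yellow sill at (275,186), facing the robot. The key's orange handle is at (379,268), its blade tip at (375,217). The tumbler is at (382,162). Now I'll measure.

```bash
python3 - <<'E'
from h import *
for n in('top','side'):
    f=np.load('/tmp/%s0.npz'%n);pix=f['pix'];W=f['W'];C=f['C'];K=f['K']
    hsv=cv2.cvtColor(pix,cv2.COLOR_RGB2HSV)
    def ray(u,v,z):
        d=C[:3,:3]@np.array([(u-K[0,2])/K[0,0],(v-K[1,2])/K[1,1],1]);return C[:3,3]+d*(z-C[2,3])/d[2]
    def rep(name,m,z):
        k,l,st,c=cv2.connectedComponentsWithStats(m.astype(np.uint8))
        i=1+np.argmax(st[1:,4]);mm=(l==i)
        pts=np.argwhere(mm)[:,::-1].astype(float)
        P=np.array([ray(u,v,z) for u,v in pts])[:,:2].astype(np.float32)
        r=cv2.minAreaRect(P);print(n,name,st[i],'rect',np.round(cv2.boxPoints(r),4).tolist(),'c',np.round(r[0],4),np.round(r[1],4),r[2])
        print('  cloud med',np.nanmedian(W[mm],0))
    h,s,v=[hsv[...,i].astype(int) for i in range(3)]
    x=W[...,0];y=W[...,1];z=W[...,2]
    reg=(x>.25)&(x<.52)&(y<-.08)&(y>-.3)&(z<.06)
    rep('handle',(h<15)&(s>180)&(v>120)&reg,.024 if n=='top' else .018)
    rep('key blade',reg&(z>.006)&~((h<15)&(s>120)),.014)
    tr=(x>.38)&(x<.62)&(y<.15)&(y>-.1)&(z>.05)&(z<.15)
    rep('tub top',tr&(z>.085),.1)
    rep('yellow',(h>18)&(h<35)&(s>150)&tr,.096)
    rep('white',(s<90)&(v>120)&tr&(z>.085),.096)
    rep('green',(h>40)&(h<100)&(s>80)&tr,.103)
E
```

```text
top handle [373 250  12  40 359] rect [[0.4000000059604645, -0.14880000054836273], [0.4007999897003174, -0.1704999953508377], [0.49070000648498535, -0.16740000247955322], [0.48989999294281006, -0.14560000598430634]] c [ 0.4454 -0.1581] [0.09   0.0218] 1.996455192565918
  cloud med [ 0.4460448  -0.15805559  0.0231972 ]
top key blade [371 238  12  13 125] rect [[0.4885999858379364, -0.14710000157356262], [0.48980000615119934, -0.17100000381469727], [0.519599974155426, -0.16940000653266907], [0.5184000134468079, -0.14560000598430634]] c [ 0.5041 -0.1583] [0.0299 0.0239] 2.9340450763702393
  cloud med [ 0.50420784 -0.15894172  0.01358323]
top tub top [293 192   9   4  32] rect [[0.6122999787330627, 0.020400000736117363], [0.6187999844551086, 0.0203000009059906], [0.6191999912261963, 0.03759999945759773], [0.6126000285148621, 0.03779999911785126]] c [0.6157 0.029 ] [0.0174 0.0066] 88.8900146484375
  cloud med [0.6161018  0.02910747 0.10227396]
top yellow [299 194   1   1   1] rect [[0.6151000261306763, 0.02459999918937683], [0.6151000261306763, 0.02459999918937683], [0.6151000261306763, 0.02459999918937683], [0.6151000261306763, 0.02459999918937683]] c [0.6151 0.0246] [0. 0.] 0.0
  cloud med [0.6142176  0.02479576 0.10228231]Traceback (most recent call last):
  File "<stdin>", line 22, in <module>
  File "<stdin>", line 9, in rep
    return _wrapfunc(a, 'argmax', axis=axis, out=out, **kwds)
    return bound(*args, **kwds)
ValueError: attempt to get argmax of an empty sequence
```

```bash
python3 - <<'E'
from h import *
a=cv2.imread('pics/top0.png')[110:300,230:420];b=cv2.imread('pics/side0.png')[160:310,200:410]
cv2.imwrite('pics/zt.png',cv2.resize(a,None,fx=3,fy=3,interpolation=2));cv2.imwrite('pics/zs.png',cv2.resize(b,None,fx=3.8,fy=3.8,interpolation=2))
E
```

```text
(no output)
```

View pics/zt.png

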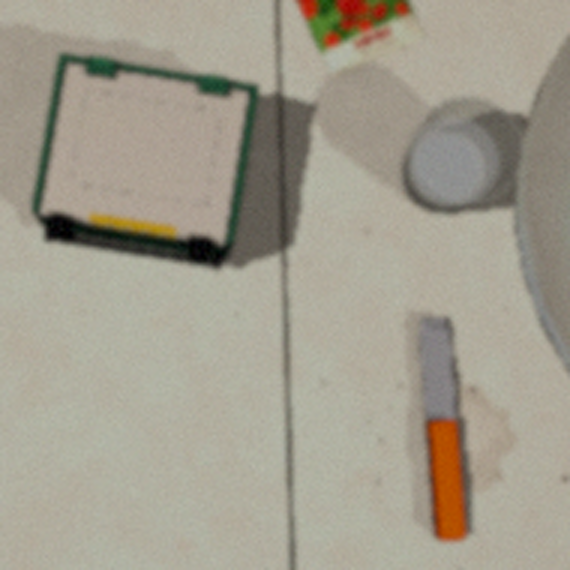

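View pics/zs.png

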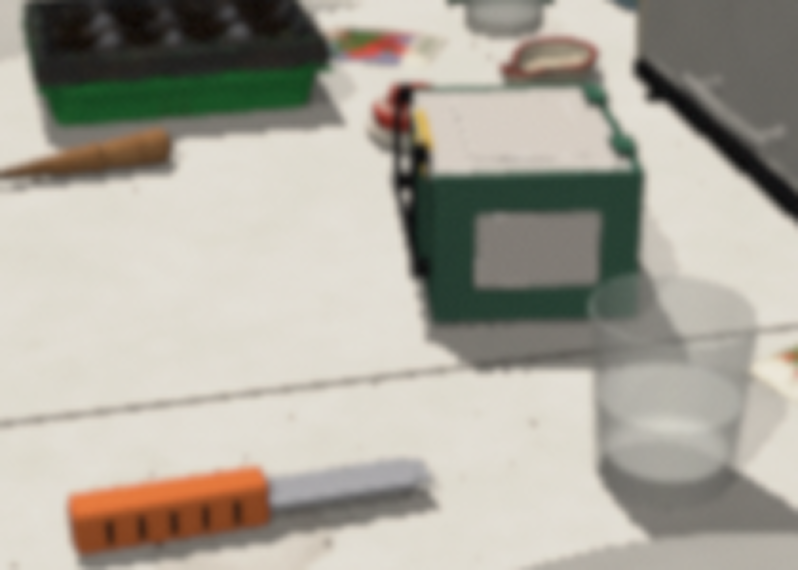

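```bash
python3 - <<'E'
from h import *
for n in('top','side'):
    f=np.load('/tmp/%s0.npz'%n);pix=f['pix'];W=f['W'];C=f['C'];K=f['K']
    hsv=cv2.cvtColor(pix,cv2.COLOR_RGB2HSV)
    def ray(u,v,z):
        d=C[:3,:3]@np.array([(u-K[0,2])/K[0,0],(v-K[1,2])/K[1,1],1]);return C[:3,3]+d*(z-C[2,3])/d[2]
    def rep(name,m,z):
        k,l,st,c=cv2.connectedComponentsWithStats(m.astype(np.uint8))
        if k<2: print(name,'none');return
        i=1+np.argmax(st[1:,4]);mm=(l==i)
        pts=np.argwhere(mm)[:,::-1].astype(float)
        P=np.array([ray(u,v,z) for u,v in pts])[:,:2].astype(np.float32)
        r=cv2.minAreaRect(P);print(n,name,st[i],'rect',np.round(cv2.boxPoints(r),4).tolist(),'c',np.round(r[0],4),np.round(r[1],4),r[2])
        print('  cloud med',np.nanmedian(W[mm],0))
    h,s,v=[hsv[...,i].astype(int) for i in range(3)]
    x=W[...,0];y=W[...,1];z=W[...,2]
    reg=(x>.35)&(x<.6)&(y<-.1)&(y>-.22)&(z<.06)
    rep('handle',(h<15)&(s>180)&(v>120)&reg,.024 if n=='top' else .018)
    rep('key blade',reg&(z>.006)&~((h<15)&(s>120)),.014)
    tr=(x>.56)&(x<.82)&(y<.18)&(y>-.1)&(z>.05)&(z<.15)
    rep('tub top',tr&(z>.085),.1)
    rep('yellow',(h>15)&(h<35)&(s>120)&tr,.096)
    rep('white',(s<90)&(v>120)&tr&(z>.085),.096)
    rep('green',(h>40)&(h<100)&(s>80)&tr&(z>.09),.103)
    rep('black',(v<60)&tr&(z>.09),.106)
    # tumbler
    tm=(x>.55)&(x<.8)&(y<-.1)&(y>-.25)&(z>.03)&(z<.13)
    rep('tumbler',tm,.09)
E
```

```text
top handle [373 250  12  40 359] rect [[0.4000000059604645, -0.14880000054836273], [0.4007999897003174, -0.1704999953508377], [0.49070000648498535, -0.16740000247955322], [0.48989999294281006, -0.14560000598430634]] c [ 0.4454 -0.1581] [0.09   0.0218] 1.996455192565918
  cloud med [ 0.4460448  -0.15805559  0.0231972 ]
top key blade [370 216  13  35 345] rect [[0.48890000581741333, -0.14669999480247498], [0.48980000615119934, -0.17100000381469727], [0.5710999965667725, -0.1678999960422516], [0.5702000260353088, -0.1437000036239624]] c [ 0.53   -0.1573] [0.0814 0.0243] 2.1348624229431152
  cloud med [ 0.52994654 -0.15719654  0.01358323]
top tub top [ 241  128   76   68 3815] rect [[0.6072999835014343, 0.007499999832361937], [0.739300012588501, -0.017100000753998756], [0.7666000127792358, 0.12960000336170197], [0.6347000002861023, 0.1542000025510788]] c [0.687  0.0685] [0.1492 0.1342] 79.42652130126953
  cloud med [0.69042096 0.0677388  0.09661835]
top yellow [260 181  29   9 125] rect [[0.6237999796867371, 0.04960000142455101], [0.6345000267028809, 0.047600001096725464], [0.64600002765
[... 3278 characters left out ...]
02963256836
  cloud med [ 0.67643099 -0.00367497  0.09246132]
side black [308 199   4   8  20] rect [[0.6031000018119812, -0.008899999782443047], [0.6093000173568726, -0.010599999688565731], [0.6200000047683716, 0.027699999511241913], [0.6137999892234802, 0.029500000178813934]] c [0.6116 0.0094] [0.0398 0.0065] 74.34928131103516
  cloud med [0.61513252 0.02377936 0.10341987]
side tumbler [ 355  231   45   51 1924] rect [[0.6029999852180481, -0.2806999981403351], [0.6771000027656555, -0.3091999888420105], [0.7426000237464905, -0.1386999934911728], [0.6685000061988831, -0.11020000278949738]] c [ 0.6728 -0.2097] [0.1827 0.0794] 68.98176574707031
  cloud med [ 0.68382331 -0.1890643   0.07125158]
```

```bash
cat >> h.py <<'E'
def to(p,R=None,yaw=None,pitch=0):
    """remaining move to target, in the present tool axes: mm, deg; yaw=key direction angle, pitch=tip up deg"""
    s=monitor.observe();R0=Ro.from_rotvec(s['tcp_rot'])
    if yaw is not None:
        # tool x down, tool y = +-left of key axis
        a=np.radians(yaw);b=None
        for sg in(1,-1):
            ty=sg*np.array([-np.sin(a),np.cos(a),0]);tx=np.array([0,0,-1.]);M=np.stack([tx,ty,np.cross(tx,ty)],1)
            left=np.array([-np.sin(a),np.cos(a),0])
            Rt=Ro.from_rotvec(-left*np.radians(pitch))*Ro.from_matrix(M)
            ang=(R0.inv()*Rt).magnitude()
            if b is None or ang<b[0]: b=(ang,Rt)
        R=b[1]
    print('clock',round(s['clock'],2),'ee',np.round(s['ee_pos'],4),'w',round(s['width'],4),'F',np.round(s['contact_force'],1),'M',np.round(s['wrist_torque'],2))
    print(' axes x,y,z\n',np.round(R0.as_matrix().T,3))
    d=R0.inv().apply(np.array(p)-s['ee_pos'])*1000
    print(' tool shift mm',np.round(d,1),' turn deg',np.round(np.degrees((R0.inv()*R).as_rotvec()),2),' world mm',np.round((np.array(p)-s['ee_pos'])*1000,1))
E
python3 -c "
from h import *
to([.445,-.158,.15],yaw=2.05)"
```

```text
clock 0.15 ee [0.2094 0.5084 0.2383] w 0.088 F [ 0.1  0.6 -0.4] M [-0.04 -0.02 -0.06]
 axes x,y,z
 [[-0.001 -0.001 -1.   ]
 [ 0.381  0.925 -0.001]
 [ 0.925 -0.381 -0.   ]]
 tool shift mm [  88.8 -526.3  471.7]  turn deg [-2.444e+01 -2.000e-02  6.000e-02]  world mm [ 235.6 -666.4  -88.3]
```

>>> apply_moves --deltas '[0, -37, 33, 0, 0, 0, 88, 0, -37, 33, 0, 0, 0, 88, 0, -37, 33, 0, 0, 0, 88, 0, -37, 33, 0, 0, 0, 88, 0, -37, 33, 0, 0, 0, 88]'

```text
clock: 0.65
ee_pos: [0.2916, 0.2728, 0.2387]
tcp_rot: [0.306, 1.549, -0.306]
contact_force: [1.5, 1.0, -0.5]
width: 0.0883
```

>>> apply_moves --deltas '[5, -37, 33, 0, 0, 0, 88, 5, -37, 33, 0, 0, 0, 88, 5, -37, 33, 0, 0, 0, 88, 5, -37, 33, 0, 0, 0, 88, 5, -37, 33, 0, 0, 0, 88]'

```text
clock: 1.15
ee_pos: [0.3738, 0.0387, 0.2137]
tcp_rot: [0.307, 1.548, -0.307]
contact_force: [1.0, 1.0, 0.1]
width: 0.0882
```

>>> apply_moves --deltas '[5, -37, 33, 0, 0, 0, 88, 5, -37, 33, 0, 0, 0, 88, 5, -37, 33, 0, 0, 0, 88, 0, 0, 0, -8, 0, 0, 88, 0, 0, 0, -8, 0, 0, 88]'

```text
clock: 1.65
ee_pos: [0.423, -0.101, 0.1982]
tcp_rot: [0.086, 1.57, -0.085]
contact_force: [-0.6, 0.9, -1.3]
width: 0.088
```

>>> apply_moves --deltas '[0, 0, 0, -8.4, 0, 0, 88, 0, 0, 0, 0, 0, 0, 88, 0, 0, 0, 0, 0, 0, 88]'

```text
clock: 1.95
ee_pos: [0.4229, -0.0995, 0.1987]
tcp_rot: [-0.024, 1.571, 0.025]
contact_force: [0.1, 0.3, -1.0]
width: 0.088
```

```bash
python3 -c "
from h import *
d=cam('wrist');save(d,'w1.png');np.savez('/tmp/w1.npz',pix=d['pixels'],W=cloud(d))
W=cloud(d);hsv=cv2.cvtColor(d['pixels'],cv2.COLOR_RGB2HSV).astype(int)
m=(hsv[...,0]<15)&(hsv[...,1]>150)&(hsv[...,2]>90)&(W[...,2]>.018)&(W[...,2]<.03)
P=W[m][:,:2].astype(np.float32);print(len(P),cv2.minAreaRect(P))
to([.445,-.158,.004],yaw=2.05)"
```

```text
1700 ((0.44481271505355835, -0.15873822569847107), (0.09247123450040817, 0.021296637132763863), 2.352152109146118)
clock 2.0 ee [ 0.4229 -0.0995  0.1987] w 0.0876 F [-0.1  0.3 -0.3] M [0.06 0.   0.04]
 axes x,y,z
 [[-0.     0.    -1.   ]
 [-0.032  0.999  0.   ]
 [ 0.999  0.032 -0.   ]]
 tool shift mm [194.7 -59.2  20.3]  turn deg [-0.23 -0.01 -0.  ]  world mm [  22.1  -58.5 -194.7]
```

View pics/w1.png

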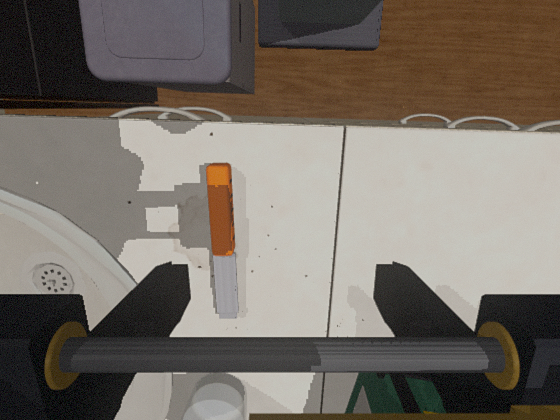

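The wrist view shows the key handle at about (220,210), and its measured centre agrees with the top view to within 1 mm. Descending.

>>> apply_moves --deltas '[30, -30, 11, 0, 0, 0, 60, 30, -29.5, 11, 0, 0, 0, 60, 40, 0, 0, 0, 0, 0, 60, 40, 0, 0, 0, 0, 0, 60, 30, 0, 0, 0, 0, 0, 60]'

```text
clock: 2.5
ee_pos: [0.4465, -0.1581, 0.0267]
tcp_rot: [-0.024, 1.572, 0.026]
contact_force: [0.5, -0.5, 0.3]
width: 0.0598
```

>>> apply_moves --deltas '[15, 0, 0, 0, 0, 0, 60, 9, 0, 0, 0, 0, 0, 60, 0, 0, 0, 0, 0, 0, 60, 0, 0, 0, 0, 0, 0, 60]'

```text
clock: 2.9
ee_pos: [0.4474, -0.1585, 0.0054]
tcp_rot: [-0.028, 1.57, 0.027]
contact_force: [-1.2, 0.5, 0.4]
width: 0.0603
```

```bash
python3 -c "
from h import *
to([.445,-.1585,.004],yaw=2.1)
d=cam('side');save(d,'s1.png')"
```

```text
clock 2.9 ee [ 0.4474 -0.1585  0.0054] w 0.0603 F [-1.2  0.5  0.4] M [ 0.06  0.03 -0.02]
 axes x,y,z
 [[ 0.001 -0.001 -1.   ]
 [-0.034  0.999 -0.001]
 [ 0.999  0.034  0.001]]
 tool shift mm [ 1.4  0.1 -2.4]  turn deg [-0.13  0.05  0.04]  world mm [-2.4 -0.  -1.4]
```

View pics/s1.png

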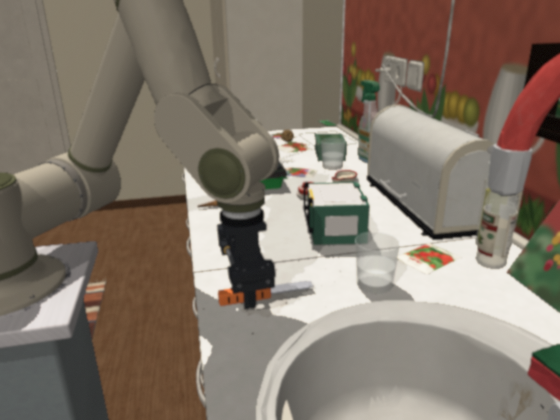

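The fingers straddle the handle at about (248,295). Closing with 60 N, then lifting.

>>> apply_moves --deltas '[1, 0, -2, 0, 0, 0, 10, 0, 0, 0, 0, 0, 0, 10, 0, 0, 0, 0, 0, 0, 10, 0, 0, 0, 0, 0, 0, 10, 0, 0, 0, 0, 0, 0, 10]' --force 60

```text
clock: 3.45
ee_pos: [0.4451, -0.1585, 0.0039]
tcp_rot: [-0.028, 1.57, 0.027]
contact_force: [-0.5, -1.1, 0.1]
width: 0.0221
```

>>> apply_moves --deltas '[0, 0, 0, 0, 0, 0, 10, -10, 0, 0, 0, 0, 0, 10, -30, 0, 0, 0, 0, 0, 10, -40, 0, 0, 0, 0, 0, 10, -40, 0, 0, 0, 0, 0, 10]'

```text
clock: 3.95
ee_pos: [0.4445, -0.158, 0.1255]
tcp_rot: [-0.027, 1.572, 0.028]
contact_force: [0.4, -0.2, -0.8]
width: 0.0213
```

>>> apply_moves --deltas '[-10, 0, 0, 6, 0, 0, 10, 0, 0, 0, 6, 0, 0, 10, 0, 0, 0, 0, 0, 0, 10, 0, 0, 0, 0, 0, 0, 10]'

```text
clock: 4.35
ee_pos: [0.4447, -0.1582, 0.1338]
tcp_rot: [0.135, 1.567, -0.134]
contact_force: [-0.3, -0.6, -1.3]
width: 0.0215
```

```bash
python3 - <<'E'
from h import *
to([.445,-.1585,.134],yaw=-10.5)
for n in('side','top'):
    d=cam(n);save(d,n+'2.png');W=cloud(d);hsv=cv2.cvtColor(d['pixels'],cv2.COLOR_RGB2HSV).astype(int)
    x,y,z=W[...,0],W[...,1],W[...,2]
    m=(abs(z-.14)<.03)&(x>.495)&(x<.6)&(y<-.1)&(y>-.25)
    P=W[m]
    if len(P)>10:
        A=np.c_[np.ones(len(P)),P[:,0]-.53];c=np.linalg.lstsq(A,P[:,1:],rcond=None)[0]
        print(n,len(P),'xmax',P[:,0].max(),'y,z at x=.53',c[0],'slope deg',np.degrees(np.arctan(c[1])))
a=cv2.imread('pics/side2.png')[150:320,190:400];cv2.imwrite('pics/side2z.png',cv2.resize(a,None,fx=3.5,fy=3.5))
E
```

```text
clock 4.35 ee [ 0.4447 -0.1582  0.1338] w 0.0215 F [-0.3 -0.6 -1.3] M [-0.01 -0.01  0.04]
 axes x,y,z
 [[-0.001  0.    -1.   ]
 [ 0.171  0.985  0.   ]
 [ 0.985 -0.171 -0.001]]
 tool shift mm [-0.2 -0.3  0.3]  turn deg [ 0.67 -0.03 -0.01]  world mm [ 0.3 -0.3  0.2]
side 321 xmax 0.5697234163799597 y,z at x=.53 [-0.17523997  0.1447459 ] slope deg [-8.64283708 -0.21767696]
top 427 xmax 0.5698065958084433 y,z at x=.53 [-0.1732944   0.14308232] slope deg [-10.00361214  -0.11450062]
```

View pics/side2z.png

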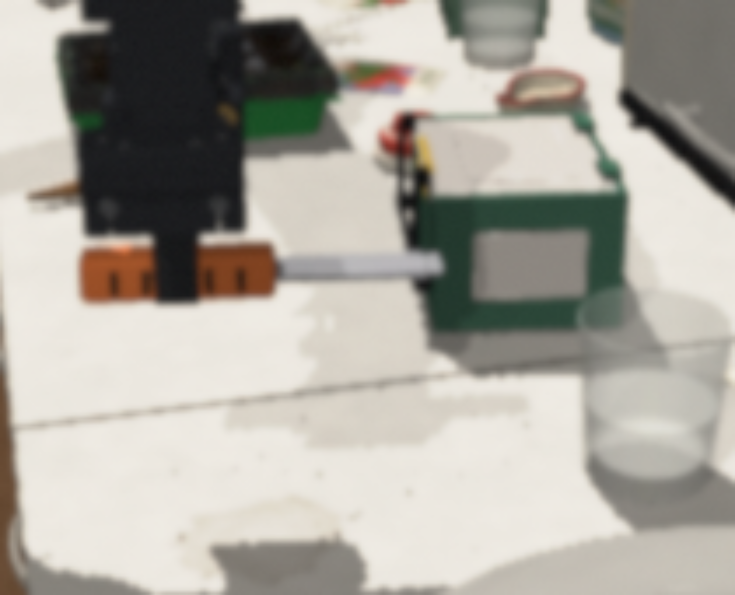

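```bash
python3 -c "
from h import *
to([.4856,.1074,.079],yaw=-10.5)"
```

```text
clock 4.45 ee [ 0.4448 -0.1583  0.1335] w 0.0214 F [ 0.3  0.4 -1.4] M [ 0.01 -0.03  0.06]
 axes x,y,z
 [[-0.001  0.    -1.   ]
 [ 0.171  0.985  0.   ]
 [ 0.985 -0.171 -0.001]]
 tool shift mm [ 54.6 268.7  -5.3]  turn deg [ 0.63 -0.05 -0.02]  world mm [ 40.8 265.7 -54.5]
```

>>> apply_moves --deltas '[0, 45, -1, 0.6, 0, 0, 10, 0, 45, -1, 0, 0, 0, 10, 0, 45, -1, 0, 0, 0, 10, 0, 45, -1, 0, 0, 0, 10, 0, 45, -1, 0, 0, 0, 10]'

```text
clock: 4.95
ee_pos: [0.4809, 0.0656, 0.1336]
tcp_rot: [0.144, 1.567, -0.144]
contact_force: [1.1, -0.7, -2.1]
width: 0.0214
```

>>> apply_moves --deltas '[20, 40, 0, 0, 0, 0, 10, 20, 4, 0, 0, 0, 0, 10, 14, 0, 0, 0, 0, 0, 10, 0, 0, 0, 0, 0, 0, 10, 0, 0, 0, 0, 0, 0, 10]'

```text
clock: 5.45
ee_pos: [0.4892, 0.1069, 0.0799]
tcp_rot: [0.145, 1.566, -0.145]
contact_force: [0.4, 0.0, -0.8]
width: 0.0219
```

```bash
python3 - <<'E'
from h import *
to([.4856,.1074,.079],yaw=-10.5)
for n in('side','top'):
    d=cam(n);save(d,n+'3.png');np.savez('/tmp/%s3.npz'%n,pix=d['pixels'],W=cloud(d))
a=cv2.imread('pics/side3.png')[160:260,240:380];cv2.imwrite('pics/side3z.png',cv2.resize(a,None,fx=5,fy=5,interpolation=2))
a=cv2.imread('pics/top3.png')[120:270,200:340];cv2.imwrite('pics/top3z.png',cv2.resize(a,None,fx=4,fy=4,interpolation=2))
d=cam('wrist');save(d,'w3.png');np.savez('/tmp/w3.npz',pix=d['pixels'],W=cloud(d))
E
```

```text
clock 5.45 ee [0.4892 0.1069 0.0799] w 0.0219 F [ 0.4  0.  -0.8] M [ 0.05  0.02 -0.04]
 axes x,y,z
 [[-0.    -0.    -1.   ]
 [ 0.183  0.983 -0.   ]
 [ 0.983 -0.183 -0.   ]]
 tool shift mm [ 0.9 -0.1 -3.6]  turn deg [-0.06 -0.02  0.01]  world mm [-3.6  0.5 -0.9]
```

View pics/side3z.png

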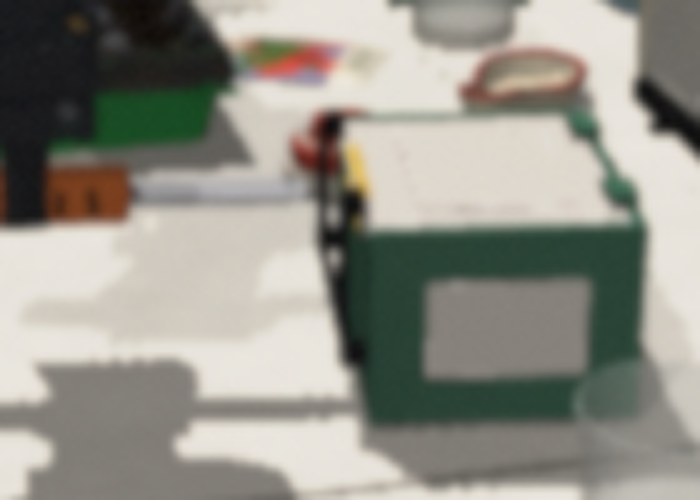

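View pics/top3z.png

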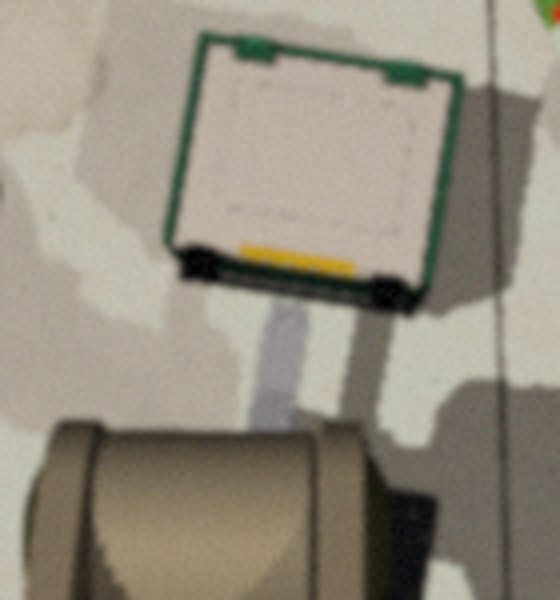

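View pics/w3.png

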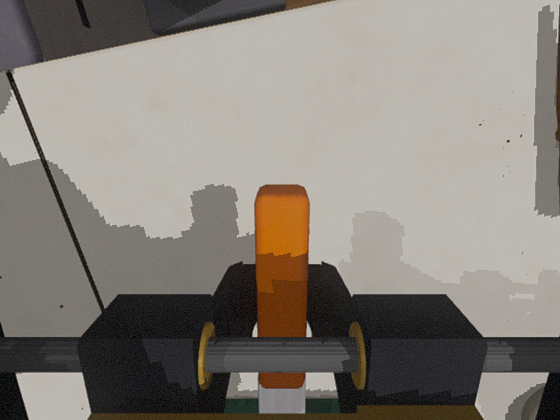

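The blade's line runs into the middle of the yellow strip in the top view: tip at (288,305) and strip centre at (297,262) in the zoomed picture. Checking heights.

```bash
python3 - <<'E'
from h import *
for n in('top','side'):
    f=np.load('/tmp/%s3.npz'%n);W=f['W'].reshape(-1,3);W=W[np.isfinite(W[:,0])]
    u=np.array([.983,-.182]);l=np.array([.182,.983]);q=W[:,:2]-[.635,.0797];a=q@u;b=q@l;z=W[:,2]
    m=(a>-.1)&(a<-.022)&(abs(b)<.02)&(z>.06)&(z<.12)
    A=np.c_[np.ones(m.sum()),a[m]];print(n,'blade z vs a',m.sum(),np.linalg.lstsq(A,z[m],rcond=None)[0],np.median(z[m]),'b',np.median(b[m]))
    m=(a>.01)&(a<.1)&(abs(b)<.05)&(z>.06)&(z<.12);A=np.c_[np.ones(m.sum()),a[m]];print('lid',np.linalg.lstsq(A,z[m],rcond=None)[0],np.median(z[m]))
E
```

```text
top blade z vs a 344 [ 0.08983718 -0.00262818] 0.09008997916581213 b -0.0009575805047915713
lid [0.09674382 0.00328255] 0.096942702422118
side blade z vs a 169 [0.09122905 0.00017121] 0.09152046270981612 b -0.003248940028105783
lid [0.09870683 0.00550933] 0.09903667779227934
```

>>> apply_moves --deltas '[0, 0, 10, 0, 0, 0, 10, 0, 0, 10, 0, 0, 0, 10, 0, 0, 5, 0, 0, 0, 10, 0, 0, 5, 0, 0, 0, 10, 0, 0, 0, 0, 0, 0, 10]'

```text
clock: 6.1
ee_pos: [0.5192, 0.1013, 0.0797]
tcp_rot: [0.145, 1.566, -0.145]
contact_force: [-1.1, -0.8, -1.4]
width: 0.0215
```

>>> apply_moves --deltas '[0, 0, 8, 0, 0, 0, 10, 0, 0, 8, 0, 0, 0, 10, 0, 0, 8, 0, 0, 0, 10, 0, 0, 8, 0, 0, 0, 10, 0, 0, 5, 0, 0, 0, 10]'

```text
clock: 6.6
ee_pos: [0.5558, 0.0945, 0.0797]
tcp_rot: [0.145, 1.566, -0.145]
contact_force: [0.1, 0.6, -1.7]
width: 0.0213
```

>>> apply_moves --deltas '[0, 0, 0, 0, 0, 0, 10, 0, 0, 0, 0, 0, 0, 10]'

```text
clock: 6.8
ee_pos: [0.5547, 0.0947, 0.0796]
tcp_rot: [0.145, 1.566, -0.145]
contact_force: [0.2, -0.3, -1.2]
width: 0.0218
```

```bash
python3 - <<'E'
from h import *
u=np.array([.983,-.182,0])
to(np.array([.635,.0797,.079])-.082*u,yaw=-10.5)
for n in('side',):
    d=cam(n);save(d,n+'4.png');np.savez('/tmp/%s4.npz'%n,pix=d['pixels'],W=cloud(d))
a=cv2.imread('pics/side4.png')[160:260,240:380];cv2.imwrite('pics/side4z.png',cv2.resize(a,None,fx=5,fy=5,interpolation=2))
E
```

```text
clock 6.8 ee [0.5547 0.0947 0.0796] w 0.0218 F [ 0.2 -0.3 -1.2] M [0.04 0.01 0.06]
 axes x,y,z
 [[-0.     0.    -1.   ]
 [ 0.184  0.983 -0.   ]
 [ 0.983 -0.184 -0.   ]]
 tool shift mm [ 0.6 -0.2 -0.3]  turn deg [-0.09 -0.03  0.  ]  world mm [-0.4 -0.1 -0.6]
```

View pics/side4z.png

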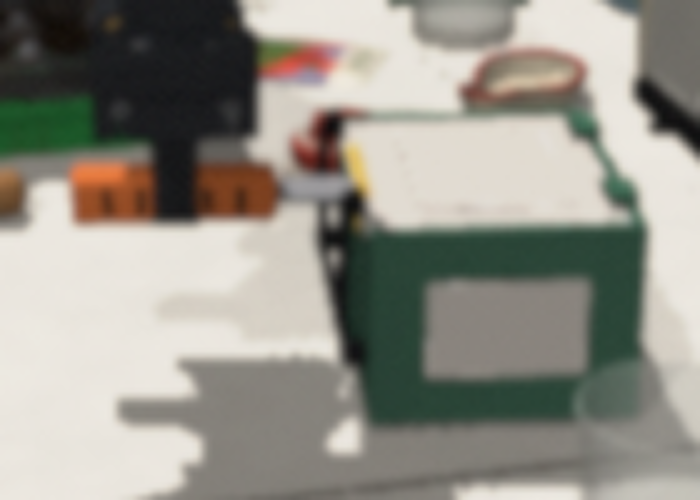

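The blade is in under the yellow strip, at about (330,185) in the zoom, with no contact force. Lowering onto the sill.

>>> apply_moves --deltas '[1, 0, 0, 0, 0, 0, 10, 1, 0, 0, 0, 0, 0, 10, 1, 0, 0, 0, 0, 0, 10, 0.5, 0, 0, 0, 0, 0, 10, 0, 0, 0, 0, 0, 0, 10]'

```text
clock: 7.35
ee_pos: [0.5549, 0.0947, 0.0762]
tcp_rot: [0.145, 1.566, -0.145]
contact_force: [-0.5, 0.5, -0.7]
width: 0.0216
```

>>> apply_moves --deltas '[2.9, 0, 0.3, 0, -2, 0, 10, 2.9, 0, 0.3, 0, -2, 0, 10, 2.9, 0, 0.3, 0, -2, 0, 10, 0, 0, 0, 0, 0, 0, 10]'

```text
clock: 7.75
ee_pos: [0.5556, 0.0946, 0.0675]
tcp_rot: [0.135, 1.462, -0.15]
contact_force: [-0.0, 1.1, 0.1]
width: 0.0212
```

```bash
cat > lid.py <<'E'
import sys
from h import *
u=np.array([.983,-.182,0])
to(np.array([.635,.0797,.076])-.082*u,yaw=-10.5)
for n in('top','side'):
    d=cam(n);save(d,n+sys.argv[1]+'.png');W=cloud(d).reshape(-1,3);W=W[np.isfinite(W[:,0])]
    q=W[:,:2]-[.635,.0797];a=q@u[:2];b=q@np.array([.182,.983]);z=W[:,2]
    for lo,hi in((0.003,.02),(.09,.105)):
        m=(a>lo)&(a<hi)&(abs(b)<.05)&(z>.06)&(z<.14);print(n,'lid top z',lo,np.round(np.median(z[m]),4),m.sum())
a=cv2.imread('pics/side%s.png'%sys.argv[1])[160:260,240:380];cv2.imwrite('pics/sz%s.png'%sys.argv[1],cv2.resize(a,None,fx=5,fy=5,interpolation=2))
E
python3 lid.py 5
```

```text
clock 7.75 ee [0.5556 0.0946 0.0675] w 0.0212 F [-0.   1.1  0.1] M [0.05 0.13 0.02]
 axes x,y,z
 [[ 0.103 -0.019 -0.995]
 [ 0.184  0.983 -0.   ]
 [ 0.978 -0.183  0.104]]
 tool shift mm [-8.6 -0.2 -0.3]  turn deg [-0.08  5.99  0.01]  world mm [-1.2  0.   8.5]
top lid top z 0.003 0.096 351
top lid top z 0.09 0.0965 299
side lid top z 0.003 0.0981 115
side lid top z 0.09 0.0985 105
```

View pics/sz5.png

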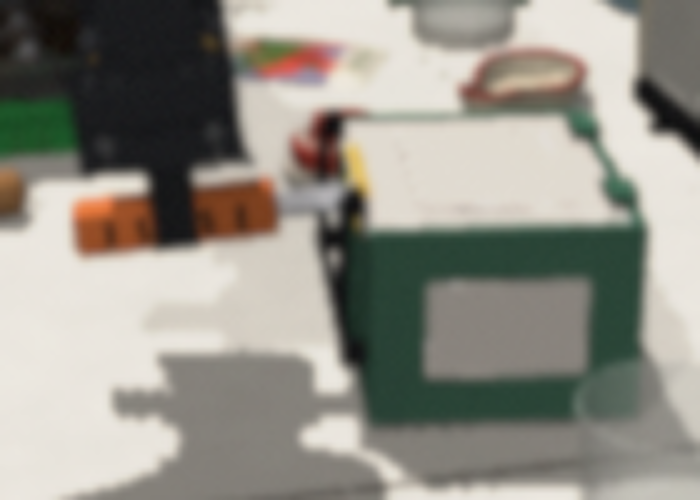

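The lid is still shut, as expected: first contact should come at about 7.6 degrees. Continuing to tilt.

>>> apply_moves --deltas '[2.9, 0, 0.3, 0, -2, 0, 10, 2.9, 0, 0.3, 0, -2, 0, 10, 0, 0, 0, 0, 0, 0, 10]'

```text
clock: 8.15
ee_pos: [0.5579, 0.0942, 0.0623]
tcp_rot: [0.129, 1.391, -0.154]
contact_force: [1.2, -0.5, -0.0]
width: 0.0214
```

>>> apply_moves --deltas '[1.5, 0, 0.1, 0, -1, 0, 10, 1.5, 0, 0.1, 0, -1, 0, 10, 0, 0, 0, 0, 0, 0, 10]'

```text
clock: 8.45
ee_pos: [0.5586, 0.094, 0.0594]
tcp_rot: [0.126, 1.356, -0.155]
contact_force: [1.8, -1.4, 2.3]
width: 0.0213
```

```bash
python3 lid.py 6
```

```text
clock 8.45 ee [0.5586 0.094  0.0594] w 0.0213 F [ 1.8 -1.4  2.3] M [-0.04 -0.15 -0.01]
 axes x,y,z
 [[ 0.206 -0.038 -0.978]
 [ 0.184  0.983  0.   ]
 [ 0.961 -0.18   0.209]]
 tool shift mm [-17.1  -0.2  -0.7]  turn deg [-0.09 12.08  0.  ]  world mm [-4.2  0.6 16.6]
top lid top z 0.003 0.0985 350
top lid top z 0.09 0.0979 295
side lid top z 0.003 0.1007 115
side lid top z 0.09 0.1001 106
```

Force is building and the lid front has risen about 2.5 mm. Continuing.

>>> apply_moves --deltas '[1.5, 0, 0.1, 0, -1, 0, 10, 1.5, 0, 0.1, 0, -1, 0, 10, 1.5, 0, 0.1, 0, -1, 0, 10, 0, 0, 0, 0, 0, 0, 10]'

```text
clock: 8.95
ee_pos: [0.5593, 0.0939, 0.0545]
tcp_rot: [0.121, 1.304, -0.158]
contact_force: [1.4, 0.1, 2.7]
width: 0.0214
```

```bash
python3 lid.py 7
```

```text
clock 8.95 ee [0.5593 0.0939 0.0545] w 0.0214 F [1.4 0.1 2.7] M [-0.12 -0.43 -0.05]
 axes x,y,z
 [[ 0.255 -0.048 -0.966]
 [ 0.184  0.983 -0.   ]
 [ 0.949 -0.177  0.26 ]]
 tool shift mm [-22.   -0.2   0.8]  turn deg [-8.000e-02  1.505e+01  1.000e-02]  world mm [-4.9  0.7 21.5]
top lid top z 0.003 0.1031 353
top lid top z 0.09 0.0986 298
side lid top z 0.003 0.105 110
side lid top z 0.09 0.1004 101
```

View pics/sz7.png

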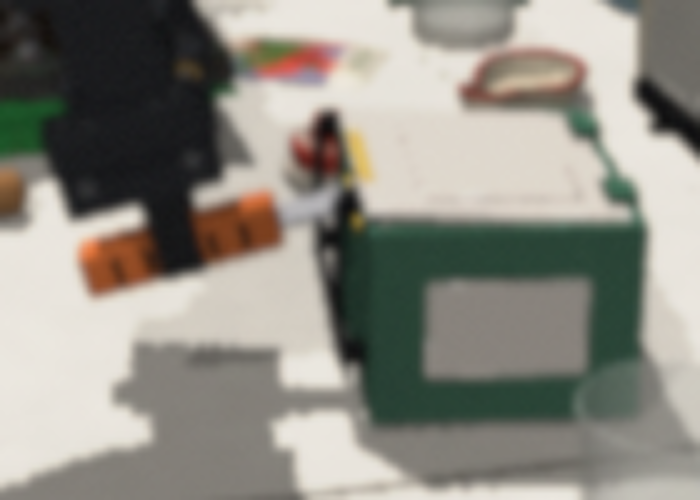

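The lid front is up about 7 mm and the back edge is still down under its hooks. Continuing to tilt past the catch.

>>> apply_moves --deltas '[1.5, 0, 0.1, 0, -1, 0, 10, 1.5, 0, 0.1, 0, -1, 0, 10, 1.5, 0, 0.1, 0, -1, 0, 10, 1.5, 0, 0.1, 0, -1, 0, 10, 1.5, 0, 0.1, 0, -1, 0, 10]'

```text
clock: 9.55
ee_pos: [0.5621, 0.0934, 0.0476]
tcp_rot: [0.113, 1.216, -0.161]
contact_force: [-0.0, -0.1, 3.4]
width: 0.0217
```

>>> apply_moves --deltas '[1.5, 0, 0.1, 0, -1, 0, 10, 1.5, 0, 0.1, 0, -1, 0, 10, 0, 0, 0, 0, 0, 0, 10]'

```text
clock: 9.85
ee_pos: [0.5631, 0.0932, 0.0447]
tcp_rot: [0.109, 1.183, -0.163]
contact_force: [-1.3, 0.4, 4.0]
width: 0.0216
```

```bash
python3 lid.py 8
```

```text
clock 9.85 ee [0.5631 0.0932 0.0447] w 0.0216 F [-1.3  0.4  4. ] M [-0.07 -0.36  0.04]
 axes x,y,z
 [[ 0.369 -0.069 -0.927]
 [ 0.184  0.983 -0.   ]
 [ 0.911 -0.17   0.375]]
 tool shift mm [-32.3  -0.2   3.6]  turn deg [-8.000e-02  2.203e+01  2.000e-02]  world mm [-8.7  1.4 31.3]
top lid top z 0.003 0.1101 352
top lid top z 0.09 0.0981 285
side lid top z 0.003 0.112 113
side lid top z 0.09 0.1 97
```

View pics/sz8.png

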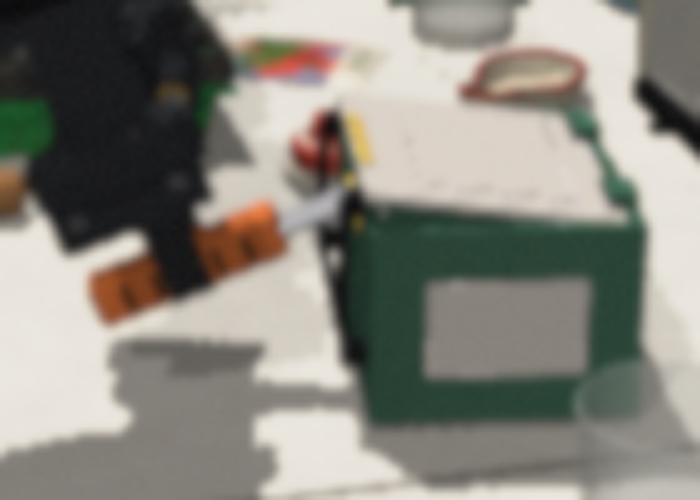

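The front is up about 14 mm, so its lower edge is at about 107 mm. I'll add 2.5 degrees for margin, then check the catch.

>>> apply_moves --deltas '[1.5, 0, 0.1, 0, -1, 0, 10, 1.5, 0, 0.1, 0, -1, 0, 10, 0.7, 0, 0, 0, -0.5, 0, 10, 0, 0, 0, 0, 0, 0, 10, 0, 0, 0, 0, 0, 0, 10]'

```text
clock: 10.45
ee_pos: [0.5648, 0.0929, 0.0415]
tcp_rot: [0.106, 1.14, -0.164]
contact_force: [-1.1, 0.2, 4.0]
width: 0.0215
```

```bash
python3 lid.py 9
```

```text
clock 10.45 ee [0.5648 0.0929 0.0415] w 0.0215 F [-1.1  0.2  4. ] M [-0.02 -0.23  0.  ]
 axes x,y,z
 [[ 0.407 -0.076 -0.91 ]
 [ 0.184  0.983 -0.   ]
 [ 0.895 -0.167  0.414]]
 tool shift mm [-35.7  -0.2   4.7]  turn deg [-9.000e-02  2.448e+01  2.000e-02]  world mm [-10.4   1.8  34.5]
top lid top z 0.003 0.1124 354
top lid top z 0.09 0.0984 286
side lid top z 0.003 0.1145 110
side lid top z 0.09 0.1003 96
```

View pics/sz9.png

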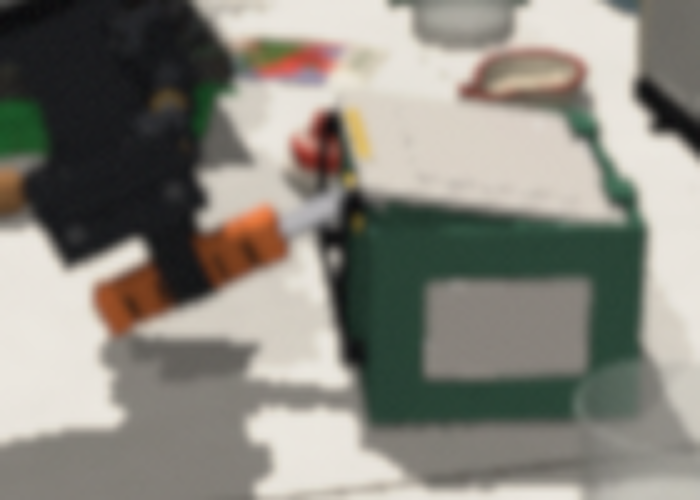

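>>> apply_moves --deltas '[-2.9, 0, -0.2, 0, 2, 0, 10, -2.9, 0, -0.2, 0, 2, 0, 10, -2.9, 0, -0.2, 0, 2, 0, 10, -2.9, 0, -0.2, 0, 2, 0, 10, 0, 0, 0, 0, 0, 0, 10]'

```text
clock: 11.05
ee_pos: [0.56, 0.0937, 0.0522]
tcp_rot: [0.119, 1.28, -0.159]
contact_force: [-1.4, -0.6, 2.6]
width: 0.0216
```

```bash
python3 lid.py 10
```

```text
clock 11.05 ee [0.56   0.0937 0.0522] w 0.0216 F [-1.4 -0.6  2.6] M [-0.01 -0.14  0.04]
 axes x,y,z
 [[ 0.279 -0.052 -0.959]
 [ 0.184  0.983  0.   ]
 [ 0.943 -0.177  0.283]]
 tool shift mm [-24.4  -0.1   1.3]  turn deg [-1.100e-01  1.647e+01  1.000e-02]  world mm [-5.6  0.9 23.8]
top lid top z 0.003 0.1082 349
top lid top z 0.09 0.0982 289
side lid top z 0.003 0.1099 108
side lid top z 0.09 0.0998 101
```

View pics/sz10.png

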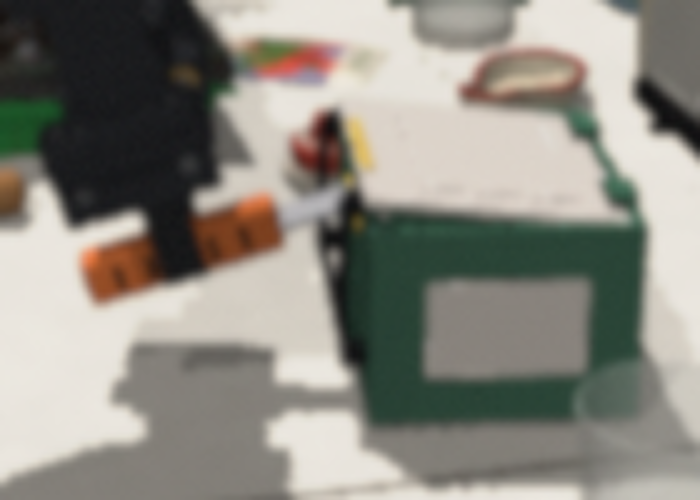

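>>> apply_moves --deltas '[-2.9, 0, -0.2, 0, 2, 0, 10, -2.9, 0, -0.2, 0, 2, 0, 10, -2.9, 0, -0.2, 0, 2, 0, 10, 0, 0, 0, 0, 0, 0, 10]'

```text
clock: 11.55
ee_pos: [0.5575, 0.0941, 0.0603]
tcp_rot: [0.128, 1.383, -0.154]
contact_force: [0.1, -1.0, 2.7]
width: 0.0218
```

```bash
python3 lid.py 11
```

```text
clock 11.55 ee [0.5575 0.0941 0.0603] w 0.0218 F [ 0.1 -1.   2.7] M [ 0.02 -0.34  0.04]
 axes x,y,z
 [[ 0.18  -0.034 -0.983]
 [ 0.184  0.983 -0.   ]
 [ 0.966 -0.181  0.183]]
 tool shift mm [-16.   -0.1  -0.2]  turn deg [-1.000e-01  1.053e+01  1.000e-02]  world mm [-3.1  0.5 15.7]
top lid top z 0.003 0.1081 350
top lid top z 0.09 0.0982 292
side lid top z 0.003 0.11 109
side lid top z 0.09 0.0999 105
```

The lid held at the same height while the key came down 6 degrees, so it is propped on the catch. Levelling the key with a small lift.

>>> apply_moves --deltas '[-3.2, 0, -0.2, 0, 2, 0, 10, -3.2, 0, -0.2, 0, 2, 0, 10, -3.2, 0, -0.2, 0, 2, 0, 10, -3.2, 0, -0.2, 0, 2, 0, 10, 0, 0, 0, 0, 0, 0, 10]'

```text
clock: 12.15
ee_pos: [0.555, 0.0945, 0.0724]
tcp_rot: [0.141, 1.522, -0.148]
contact_force: [0.6, -1.3, -0.7]
width: 0.0214
```

```bash
python3 lid.py 12
```

```text
clock 12.15 ee [0.555  0.0945 0.0724] w 0.0214 F [ 0.6 -1.3 -0.7] M [-0.04 -0.2   0.05]
 axes x,y,z
 [[ 0.043 -0.008 -0.999]
 [ 0.184  0.983 -0.   ]
 [ 0.982 -0.184  0.044]]
 tool shift mm [-3.6 -0.  -0.4]  turn deg [-0.11  2.5   0.02]  world mm [-0.6  0.1  3.6]
top lid top z 0.003 0.1082 347
top lid top z 0.09 0.0979 289
side lid top z 0.003 0.11 111
side lid top z 0.09 0.0997 105
```

View pics/sz12.png

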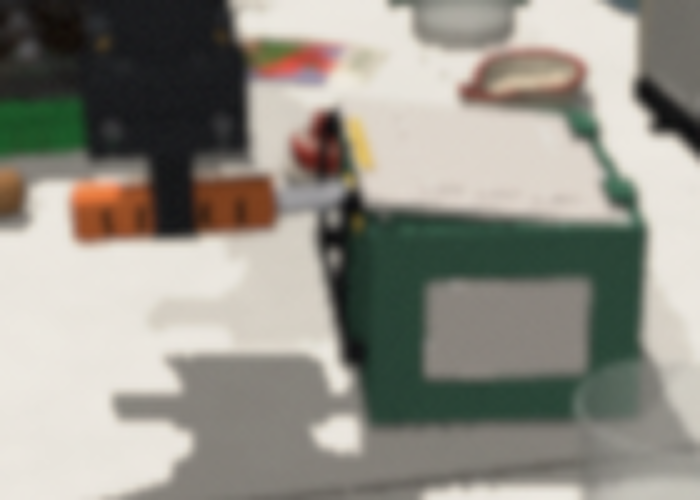

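The lid is propped and the blade is slack in the gap. Levelling, lifting slightly, and withdrawing.

>>> apply_moves --deltas '[-5, 0, 0, 0, 2.5, 0, 10, -3, 0, 0, 0, 0, 0, 10, 0, 0, -8, 0, 0, 0, 10, 0, 0, -10, 0, 0, 0, 10, 0, 0, -12, 0, 0, 0, 10]'

```text
clock: 12.75
ee_pos: [0.5235, 0.1005, 0.0805]
tcp_rot: [0.145, 1.566, -0.145]
contact_force: [0.5, 0.3, -1.2]
width: 0.0215
```

>>> apply_moves --deltas '[0, 0, -15, 0, 0, 0, 10, 0, 0, -15, 0, 0, 0, 10, 0, 0, -15, 0, 0, 0, 10, 0, 0, -15, 0, 0, 0, 10, 0, 0, 0, 0, 0, 0, 10]'

```text
clock: 13.25
ee_pos: [0.4634, 0.1118, 0.0807]
tcp_rot: [0.144, 1.568, -0.145]
contact_force: [0.9, -0.5, -1.5]
width: 0.0215
```

```bash
python3 lid.py 13; python3 - <<'E'
from h import *
to([.43,-.10,.004],yaw=-10.5)
d=cam('side');W=cloud(d).reshape(-1,3);W=W[np.isfinite(W[:,0])];s=monitor.observe()
q=W[:,:2]-np.array(s['ee_pos'])[:2];a=q@[.983,-.182];b=q@[.182,.983];z=W[:,2]
m=(a>.052)&(a<.12)&(abs(b)<.02)&(z>.06)&(z<.12);A=np.c_[np.ones(m.sum()),a[m]];c=np.linalg.lstsq(A,z[m],rcond=None)[0];print('blade',m.sum(),c,'at0',c[0]-s['ee_pos'][2])
E
```

```text
clock 13.25 ee [0.4634 0.1118 0.0807] w 0.0215 F [ 0.9 -0.5 -1.5] M [ 0.01  0.04 -0.01]
 axes x,y,z
 [[-0.002 -0.    -1.   ]
 [ 0.183  0.983 -0.   ]
 [ 0.983 -0.183 -0.002]]
 tool shift mm [ 4.6 -0.3 92.6]  turn deg [-0.04 -0.11  0.02]  world mm [ 91.  -17.2  -4.7]
top lid top z 0.003 0.1081 351
top lid top z 0.09 0.098 290
side lid top z 0.003 0.1101 109
side lid top z 0.09 0.1 101
clock 13.35 ee [0.4659 0.1114 0.081 ] w 0.0219 F [ 0.4  0.2 -1.8] M [0.01 0.03 0.04]
 axes x,y,z
 [[ 0.001 -0.    -1.   ]
 [ 0.183  0.983 -0.   ]
 [ 0.983 -0.183  0.001]]
 tool shift mm [  77.  -214.4    3.4]  turn deg [-0.07  0.03  0.  ]  world mm [ -35.9 -211.4  -77. ]
blade 153 [0.09197807 0.00642202] at0 0.010971134281727996
```

View pics/side13.png

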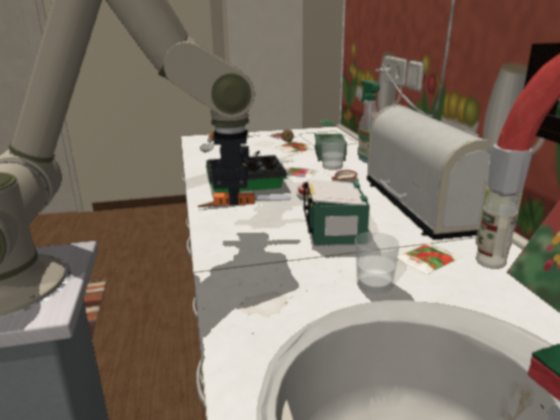

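The blade is out and level, and the lid is still propped. Carrying the key to open worktop at about (0.45, -0.10).

>>> apply_moves --deltas '[0, -45, 4, 0, 0, 0, 10, 0, -45, 4, 0, 0, 0, 10, 0, -45, 4, 0, 0, 0, 10, 0, -45, 4, 0, 0, 0, 10, 0, -34, 4, 0, 0, 0, 10]'

```text
clock: 13.9
ee_pos: [0.4465, -0.1055, 0.0809]
tcp_rot: [0.146, 1.565, -0.147]
contact_force: [-0.2, -1.1, -2.1]
width: 0.0215
```

>>> apply_moves --deltas '[30, 0, 0, 0, 0, 0, 10, 25, 0, 0, 0, 0, 0, 10, 12, 0, 0, 0, 0, 0, 10, 5, 0, 0, 0, 0, 0, 10, 0, 0, 0, 0, 0, 0, 10]'

```text
clock: 14.4
ee_pos: [0.4466, -0.1029, 0.0085]
tcp_rot: [0.145, 1.566, -0.145]
contact_force: [1.1, 0.0, -0.3]
width: 0.0212
```

```bash
python3 -c "
from h import *
to([.45,-.10,.004],yaw=-10.5)"
```

```text
clock 14.4 ee [ 0.4466 -0.1029  0.0085] w 0.0212 F [ 1.1  0.  -0.3] M [ 0.01 -0.03 -0.08]
 axes x,y,z
 [[-0.     0.    -1.   ]
 [ 0.184  0.983  0.   ]
 [ 0.983 -0.184 -0.001]]
 tool shift mm [4.5 3.5 2.8]  turn deg [-0.1  -0.03 -0.01]  world mm [ 3.4  2.9 -4.5]
```

>>> apply_moves --deltas '[2, 0, 0, 0, 0, 0, 10, 1.5, 0, 0, 0, 0, 0, 10, 0.8, 0, 0, 0, 0, 0, 10, 0, 0, 0, 0, 0, 0, 10]'

```text
clock: 14.8
ee_pos: [0.4465, -0.1027, 0.0048]
tcp_rot: [0.145, 1.566, -0.145]
contact_force: [-0.0, 1.0, -1.5]
width: 0.0216
```

>>> apply_moves --deltas '[0, 0, 0, 0, 0, 0, 50, 0, 0, 0, 0, 0, 0, 50, 0, 0, 0, 0, 0, 0, 50, 0, 0, 0, 0, 0, 0, 50]'

```text
clock: 15.2
ee_pos: [0.4465, -0.1028, 0.0047]
tcp_rot: [0.145, 1.566, -0.145]
contact_force: [0.8, 0.6, -0.5]
width: 0.0492
```

>>> apply_moves --deltas '[-20, 0, 0, 0, 0, 0, 50, -40, 0, 0, 0, 0, 0, 50, -40, 0, 0, 0, 0, 0, 50, -40, 0, 0, 0, 0, 0, 50, 0, 0, 0, 0, 0, 0, 50]'

```text
clock: 15.7
ee_pos: [0.4482, -0.1035, 0.1489]
tcp_rot: [0.142, 1.558, -0.148]
contact_force: [0.3, -0.9, -0.2]
width: 0.05
```

```bash
python3 lid.py 14; python3 - <<'E'
from h import *
d=cam('side');save(d,'side15.png');W=cloud(d)
x,y,z=W[...,0],W[...,1],W[...,2]
hsv=cv2.cvtColor(d['pixels'],cv2.COLOR_RGB2HSV).astype(int)
m=(hsv[...,0]<15)&(hsv[...,1]>150)&(x>.36)&(x<.52)&(y<-.05)&(y>-.15)&(z<.06);print('handle',np.median(W[m],0),'ztop',np.percentile(z[m],95))
m=(x>.5)&(x<.6)&(y<-.08)&(y>-.15)&(z>.007)&(z<.05);P=W[m];A=np.c_[np.ones(len(P)),P[:,0]-.53];print('blade z,slope',len(P),np.linalg.lstsq(A,P[:,2],rcond=None)[0])
E
```

```text
clock 15.7 ee [ 0.4482 -0.1035  0.1489] w 0.05 F [ 0.3 -0.9 -0.2] M [ 0.   -0.02 -0.03]
 axes x,y,z
 [[ 0.008 -0.004 -1.   ]
 [ 0.184  0.983 -0.003]
 [ 0.983 -0.184  0.009]]
 tool shift mm [ 72.9 214.5  67.4]  turn deg [-0.08  0.5   0.16]  world mm [106.2 198.2 -72.9]
top lid top z 0.003 0.108 349
top lid top z 0.09 0.0981 285
side lid top z 0.003 0.11 114
side lid top z 0.09 0.0998 105
handle [ 0.44447557 -0.11092357  0.01877585] ztop 0.026087256637443035
blade z,slope 286 [ 0.01515122 -0.00422628]
```

View pics/side15.png

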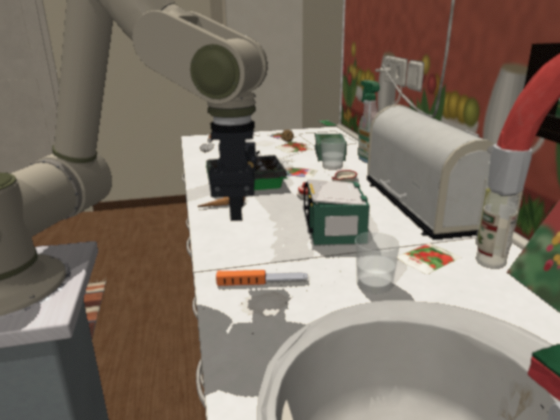

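View pics/sz14.png

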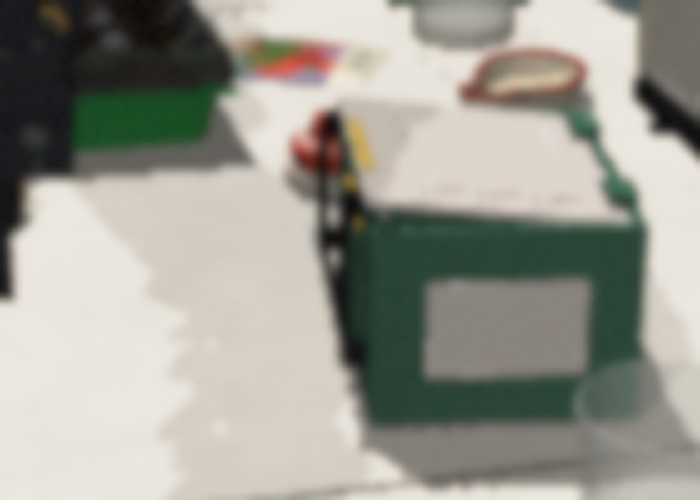

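The key lies flat on the worktop at about (262,277), clear of the tub. The lid is propped, its yellow strip raised at (360,145) in the zoom, and its back edge is under the hooks. The tumbler, timer and dibber show no visible movement. Handing in.

```bash
python3 -c "
from h import *
workorder.job_done();print(monitor.observe()['clock'])"
```

```text
the job is handed in; nothing more can be done
the job is handed in; nothing more can be done
```

The lid's front edge is now propped on the black catch, and the key lies flat on the worktop. I handed the job in just after 15.7 s, against the 51 s limit; the hand-in reports no verdict.

I gripped the key at its handle and slid the blade about 45 mm into the notch. I then tilted it to about 24.5° over the sill, levelled it, drew it out and laid it down.

**Lid:** The front of the lid's top measured 108.0 mm, about 12 mm higher than when shut, so the lower front edge is at roughly 104–105 mm. That height stayed the same after the key was levelled, withdrawn and set down. The back edge is still under the hooks, about 1.5 mm higher than before.

**Key:** It is level to about 0.004 rad, with the handle top about 25 mm up, so its centre is about 12 mm up. It lies over 0.1 m from the tub.

**Forces and surroundings:** The measured tool force stayed around 4 N at the readings between moves. The fingers gripped only the key and stayed well clear of the lid. The tumbler, timer and dibber looked unmoved in the pictures, but I did not measure their positions.

**Disagreement:** The side camera reads heights about 2 mm higher than the top camera throughout. Both show the same rise of the lid.

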